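# Lock a tube rack into the carrier with the spring plunger

## Robot

A 6-joint arm with a two-finger parallel gripper is mounted at the origin on a cart in front of the work surface, level with it; the furniture and walls round the work are solid. World frame = base frame: x ahead of the robot, y to its left, z up, the work surface at z = 0. Lengths are in m, angles in rad, forces in N, time in s.
With the tool pointing down it reaches from about 0.25 to 0.775 m from the base axis. Payload 4 kg.
Tool frame: the origin (TCP) lies midway between the tips of the shut fingers; the grasp point (between the pads) lies 19 mm behind it (robot.tcp_to_grasp is the z of the grasp point in the tool frame, in m); z points along the fingers, y is the line along which they close (so a half turn about z gives the same grasp; the last joint's range is limited). The gripper opens to 94 mm and grips with 3 to 60 N. Pads are 16 mm wide; open, the fingers measure 119 mm over their backs; the gripper's body (75 mm by 177 mm) begins 78 mm behind the grasp point.
Start: joints at [1.081, 0.087, 1.371, -0, 1.684, -0.103], TCP at [0.207, 0.509, 0.206] pointing down, gripper open.
Joint ranges: [-3.1, 3.1], [-0.76, 2.03], [0.27, 2.55], [-1.08, 4.22], [0.17, 2.65], [-2.57, 2.57]. Speed limits (rad/s): [2.79, 2.79, 3.14, 3.14, 3.14, 3.14].

## Interface

Orientations are given as [roll, pitch, yaw] about the fixed x, y, z axes, in that order (R = Rz(yaw) Ry(pitch) Rx(roll)).
In Python, from bench import robot gives the robot as it stands. The module is installed in compiled form; this text tells all that it offers.
- The arm moves only by the tool move_arm, never from a script. Its argument "motion" is one flat list of numbers, 7 for each row, row after row: the turn, a rotation vector about the tool's x, y, z in units of 45 degrees (1.0 is 45 degrees), then the shift along the tool's x, y, z in units of 100 mm (1.0 is 100 mm), then the opening, from 0 (shut) to 1 (fully open). A call has 1 to 12 rows; each row shifts and turns the commanded pose from where the row before left it, along the tool's axes as they then stand; what a row does not reach is not made up. A row lasts 1/12 s, in which the tool goes at most 41.7 mm and 7.16 degrees, less where a joint would pass 70% of its speed; a pose out of reach is approached as far as the arm can. A call with a number of a shift or a turn outside -1 to 1 is refused whole. A call with a gripper value outside its range is refused whole. The fingers move at their own pace and stop on an object; the grip force is fixed at half the most. Time passes only in rows, so rows that do not move let the fingers close. It gives the time, the measured TCP pose, the force, the opening and the grip force at its end, in the units of the state.
- robot.get_obs(): the state, without advancing time (a new reading comes with each control period).
- robot.snapshot(name): name is "side" or "top"; returns the picture (400x640x3 uint8, red, green, blue); there is no depth.
- robot.get_calibration(name): a dict with "fx", "fy", "cx", "cy" (pixels), "k1" (the pictures are not rectified: a ray, as slopes to the right and down, at radius r is drawn at 1 + k1 r^2 times it, then the intrinsics apply), "R" (3x3) and "t" (3): a world point X has camera coordinates R X + t. Camera axes: x right, y down, z forward; pixel columns grow to the right and rows downward; lengths in m; the calibration is good to about 2 mm. A picture is of the moment at which its call begins. get_calibration takes no time and is no camera call.
- robot.close_job(): hands the job in; it is judged then, once.
The state is a dict: "time": time; "joint_positions": joint angles; "qvel": joint speeds; "joint_torque": joint torques, N m; "tool_pos": TCP position; "ee_rot": TCP orientation; "wrist_force": force on the tool from outside, world axes, zero at the start; "wrist_torque": the same for the moment, N m; "width": finger opening in m; "finger_force": force on a finger pad.
Only numpy, scipy, OpenCV 4.12 (cv2) and the standard library are available. Lean on these libraries where they do the work, as an engineer would, in place of code of your own. Each camera call takes 0.05 s, during which the arm holds its last target. There are 200 camera calls.

## Task

Stand the empty white tube rack upright on the carrier's plate, between the two low side guides and lengthwise between the fixed end stop and the sliding jaw, and let go of it. Then pull the spring plunger's knob up, slide the jaw up to the rack and let the plunger drop fully home into the last hole (the one nearest the end stop), so that the rack is locked in. Leave the tape rolls and the sample cups standing near alone.

Things in the scene. Friction and masses are not known exactly. Their poses are not given: they have to be found in the camera images.
- tube_rack: loose white wire-frame tube rack, empty, 58 wide (x) x 128 long (y) x 82 mm high, 0.1 kg; upper tiers (heights 38-42, 76-80 mm) are 62 wide, open between. Origin: centre of underside, y along its length, z up; same either way round. Grasp from above across its width at mid length, fingertips about 40 mm above its underside so that they bear on both upper tiers.
- carrier: fixed grey plate 110 (x) x 330 (y) x 8 mm on the worktop; origin: centre of its underside, y along its length, z up. At its -y end a post (y -165 to -150 mm) carries a level square inner tube (24 mm square, z 14 to 38, along x = 0, ending at y = -5). Holes in the tube's top, from the post: long parking slot (y -99.5 to -64.5), round hole at y -49, last hole at y -19.
- bay (a point): point on the plate's top (carrier x 0, y +84.5, z 8 mm) where the middle of the rack's underside is when locked in (then at y 81 to 86); carrier's axes. Two low side guides (y 40 to 130, z 8 to 18, inner faces at x -33 and +33 mm) leave 4 mm either side of the rack. Before the jaw is slid up, the rack fits with its origin anywhere at y 59 to 86.
- end_stop (a point): middle of the fixed end stop's face (carrier x 0, y +150, z 29 mm), which looks to -y; 80 mm wide, top at z = 50
- last_hole (a point): centre of the last hole's mouth in the top of the inner tube (carrier x 0, y -19, z 38 mm), 11 mm wide
- outer_tube (a joint): slide (m) of the dark square outer tube (32 mm square, 60 long, top z 42 mm) on the inner tube; grows towards carrier +y (end stop). Plunger axis at carrier y = -0.094 + joint. Starts at 0 to 0.024, pin down in the slot. Middle hole at 0.045, last hole at 0.075 (1.5 mm play each way), travel end 0.088. About 1.5 N friction, stays where left; moved by pushing the knob sideways.
- jaw (a point): middle of the face of the upright jaw on the outer tube's front, 38 mm ahead of the plunger axis (carrier y = -0.056 + outer_tube), 73 mm wide, top z = 50 mm, looking to +y; it meets a rack that is against the end stop at outer_tube = 0.078
- plunger (a joint): spring plunger (m): 0 = pin fully down in hole or slot; grows as the knob is pulled up, to 0.016. Spring pushes down with 5 N at 0, 9 N at 0.016. Pin 8 mm thick, round-ended, 10 mm deep in the hole: clear of it above 0.010. Let go between holes it rests on the tube at 0.010 and, slid along so, drops by itself when over a hole.
- knob (a point): middle of the plunger's upright black round knob, on its axis: 26 mm thick (30 at its top rim), 36 mm high; pin down, its underside is 51, this point 69 and its top 87 mm above the worktop. Below it is an 8 mm high boss. Carrier's axes. Grasp from above across the carrier's x, fingertips 2 to 5 mm above the knob's underside.
- white_tape: bystander: loose roll of white tape lying flat, 58 mm across, 20 mm high; origin under its centre
- sample_cup: bystander: loose white specimen cup with screw lid, 56 mm across, 57 mm high; origin under its centre
Not all that is in view belongs to the job. Leave any purple look-alike of the tube_rack alone.

How it is judged:
On the way, in this order (a step that is already met when the one before it is completed fails the run):
1. the rack stands upright on the plate between the guides, let go, with the jaw still parked (x of tube_rack in the frame of carrier between -0.008 and 0.008 m and z of tube_rack in the frame of carrier between 0.005 and 0.012 m and angle between tube_rack's own z axis and vertical below 0.06 rad and angle between the y axis of tube_rack and the y axis of carrier, either way round below 0.12 rad and y of tube_rack in the frame of carrier between 0.055 and 0.091 m and contact force between the fingers and tube_rack below 0.2 N and value of joint outer_tube below 0.03 m), for 0.2 s.
2. the plunger is pulled up, pin clear of the parking slot (value of joint plunger above 0.009 m), for 0.1 s.
At the end, for the whole second after the job is handed in: Rack upright, at rest and released on the plate between the guides (within 8 mm of the centre line, under 0.12 rad askew, origin at carrier y 79 to 89 mm); outer tube at the last hole (0.075 within 3 mm), plunger fully home (under 2 mm) (x of tube_rack in the frame of carrier between -0.008 and 0.008 m and z of tube_rack in the frame of carrier between 0.005 and 0.012 m and angle between tube_rack's own z axis and vertical below 0.06 rad and angle between the y axis of tube_rack and the y axis of carrier, either way round below 0.12 rad and y of tube_rack in the frame of carrier between 0.079 and 0.089 m and contact force between the fingers and tube_rack below 0.2 N and value of joint outer_tube between 0.072 and 0.078 m and value of joint plunger below 0.002 m and linear speed of tube_rack below 0.01 m/s); the robot touches nothing.
It fails at once if the tape roll is moved by more than 30 mm (distance of white_tape from where it was at the start of the episode above 0.03 m).
It fails at once if the sample cup is moved by more than 30 mm (distance of sample_cup from where it was at the start of the episode above 0.03 m).
It also fails if it takes over 50 s, if anything falls off the work surface, if the arm or the gripper's body presses on something with over 40 N, if the wrist force passes 120 N, or if a joint passes its speed limit or range.

## Working session

There is one attempt and no reset: what is moved stays moved. The work goes in short steps, Python scripts to look and compute and a tool call to move; the robot and the scene stay as the last step left them, time stands still between calls to the robot, and variables do not carry over. Pictures are saved under pics/ and viewed, at most 10 in all, crops included, and the job is handed in when it is done.

Besides the shell and the picture viewer there is one more tool, called after ">>>" in YAML: its name, and indented under it one key for each argument. move_arm: Moves the arm, as the interface text tells. Shifts and turns lie within -1 to 1; 1 stands for 100 mm of shift or 45 degrees of turn. Its arguments: {"type":"object","properties":{"motion":{"type":"array","items":{"type":"number"}}},"required":["motion"]}

```bash
mkdir -p pics; python3 - <<'E'
from bench import robot
import cv2,numpy as np
for n in("top","side"):
    p=robot.snapshot(n); cv2.imwrite(f"pics/{n}0.png",p[:,:,::-1])
    c=robot.get_calibration(n); print(n,{k:np.round(v,4).tolist() for k,v in c.items()})
o=robot.get_obs();print({k:np.round(v,3).tolist() for k,v in o.items()}, robot.tcp_to_grasp)
E
```

```text
top {'fx': 403.3898, 'fy': 403.3898, 'cx': 324.4579, 'cy': 202.1813, 'k1': 0.0105, 'R': [[-0.0175, -0.9998, 0.0113], [-0.9892, 0.0157, -0.146], [0.1457, -0.0137, -0.9892]], 't': [0.1082, 0.5412, 1.1507]}
side {'fx': 452.1431, 'fy': 452.1431, 'cx': 323.3205, 'cy': 206.8287, 'k1': -0.0391, 'R': [[-0.9544, -0.2981, 0.0125], [-0.1435, 0.4216, -0.8954], [0.2617, -0.8564, -0.4451]], 't': [0.5517, 0.094, 1.2903]}
{'time': 0.1, 'joint_positions': [1.081, 0.088, 1.372, -0.0, 1.684, -0.103], 'qvel': [0.001, -0.001, -0.004, 0.003, 0.0, 0.001], 'joint_torque': [0.001, -34.125, -30.33, 0.072, 0.03, -0.0], 'tool_pos': [0.207, 0.509, 0.204], 'ee_rot': [-3.14, -0.0, 2.755], 'wrist_force': [0.446, -0.14, 0.36], 'wrist_torque': [-0.031, -0.045, 0.01], 'finger_force': 0.0, 'width': 0.094} -0.0188
```

View pics/top0.png

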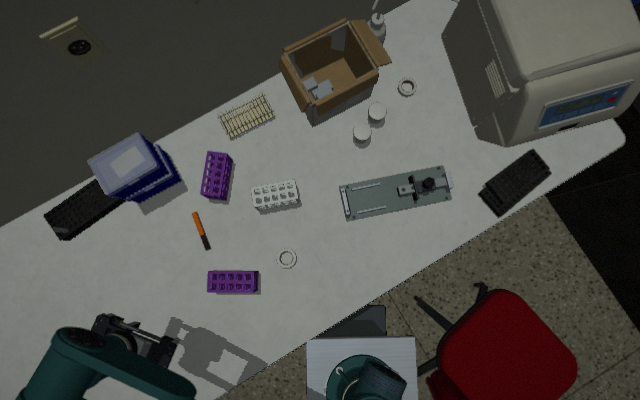

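View pics/side0.png

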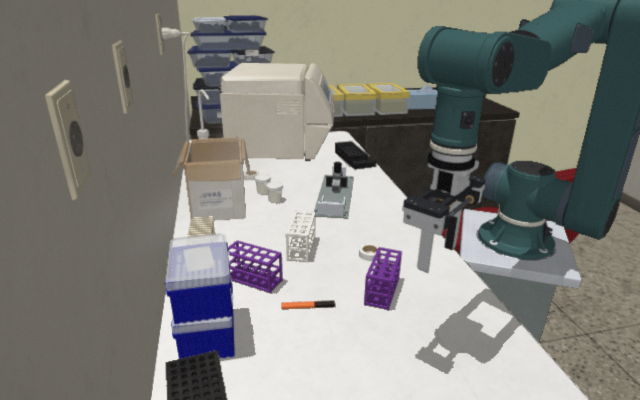

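In the top view, the rack candidates are the white rack (275,195), two purple look-alikes (216,175) and (233,281), and a beige rack (246,117). I choose the white one. The carrier is at (396,193), with its end stop on the left (345,203) and the black knob at (429,184). The tape rolls are at (287,258) and (407,87), and the cups at (362,133) and (377,112).

```bash
cat > h.py <<'E'
import cv2,numpy as np
from bench import robot
def cal(n):
    c=robot.get_calibration(n); return c,np.array(c["R"]),np.array(c["t"])
def pt(n,uv,z):
    "pixels -> world points on plane z"
    c,R,t=cal(n); uv=np.atleast_2d(np.asarray(uv,float))
    K=np.array([[c["fx"],0,c["cx"]],[0,c["fy"],c["cy"]],[0,0,1]])
    s=cv2.undistortPoints(uv[:,None],K,np.array([c["k1"],0,0,0,0.]))[:,0]
    d=np.c_[s,np.ones(len(s))]@R; o=-R.T@t
    return o+d*((z-o[2])/d[:,2])[:,None]
def px(n,X):
    c,R,t=cal(n); K=np.array([[c["fx"],0,c["cx"]],[0,c["fy"],c["cy"]],[0,0,1]])
    return cv2.projectPoints(np.atleast_2d(X).astype(float),cv2.Rodrigues(R)[0],t,K,np.array([c["k1"],0,0,0,0.]))[0][:,0]
E
python3 - <<'E'
from h import *
im=cv2.imread("pics/top0.png")
hsv=cv2.cvtColor(im,cv2.COLOR_BGR2HSV)
print(im[200,320],im[192,275-20:275+25:4].tolist(),im[195,380],im[188,429])
cv2.imwrite("pics/crop.png",cv2.resize(im[150:230,240:465],None,fx=3.5,fy=3.5,interpolation=cv2.INTER_CUBIC))
E
```

```text
[135 140 137] [[81, 86, 82], [114, 119, 114], [80, 86, 84], [109, 112, 108], [147, 152, 145], [145, 152, 145], [147, 154, 147], [137, 142, 136], [144, 152, 145], [128, 137, 130], [147, 152, 146], [121, 126, 123]] [87 89 78] [19 17 14]
```

View pics/crop.png

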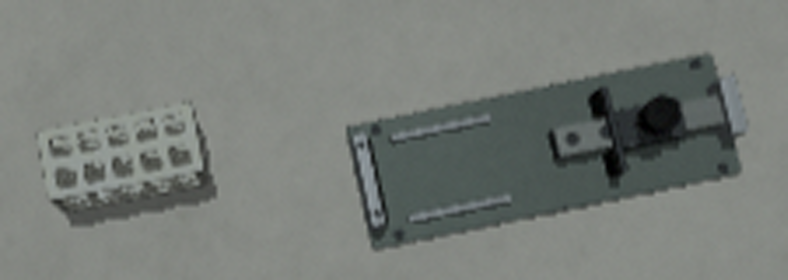

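The crop shows the white rack's top face with corners near (251,188), (295,179), (299,197) and (254,207). The carrier plate's corners are near (339,186), (443,165), (452,200) and (347,221), and the knob top is near (428,182).

```bash
python3 - <<'E'
from h import *
from scipy import ndimage as nd
im=cv2.imread("pics/top0.png"); c,R,t=cal("top"); print("cam",-R.T@t)
def rect(P):
    (cx,cy),(w,h),a=cv2.minAreaRect(P[:,:2].astype(np.float32)); b=cv2.boxPoints(((cx,cy),(w,h),a))
    e=max([b[1]-b[0],b[2]-b[1]],key=np.linalg.norm); e=e*np.sign(e[1])
    return np.round([cx,cy,w,h],4), round(float(np.arctan2(-e[0],e[1])),4)  # yaw so that local y = e
O=np.array([240,150]); 
rc=np.array([[40,132],[192,101],[207,166],[50,198]])/3.5+O-.36
cc=np.array([[347,125],[710,53],[742,175],[373,250]])/3.5+O-.36
for nm,q,z in(("rack",rc,.080),("carrier",cc,.008)):
    P=pt("top",q,z); print(nm,P[:,:2].round(4).tolist(),P.mean(0).round(4), rect(P))
# masks
g=im.astype(int); roi=np.zeros(im.shape[:2],bool); roi[150:230,325:465]=1
m=roi&(g.max(2)<108); m=nd.binary_opening(m,iterations=1); l,n=nd.label(m); k=np.argmax(np.bincount(l.ravel())[1:])+1
v,u=np.nonzero(l==k); print("carrier mask",rect(pt("top",np.c_[u,v],.008)),len(u))
m=roi&(g.max(2)<32); l,n=nd.label(m)
for i in range(1,n+1):
    v,u=np.nonzero(l==i)
    if len(u)>8: print("dark",u.mean(),v.mean(),len(u),np.ptp(u),np.ptp(v),pt("top",[[u.mean(),v.mean()]],.085).round(4))
roi[:]=0; roi[170:216,245:305]=1
m=roi&(g.min(2)>139); l,n=nd.label(m,np.ones((3,3))); k=np.argmax(np.bincount(l.ravel())[1:])+1
v,u=np.nonzero(l==k); print("rack mask",rect(pt("top",np.c_[u,v],.08)),len(u))
# bystanders, other camera check
E
```

```text
cam [0.36956861 0.11546558 1.21604377]
rack [[0.5831, 0.3085], [0.607, 0.1844], [0.5528, 0.1726], [0.5286, 0.2999]] [0.5679 0.2414 0.08  ] (array([0.5679, 0.2415, 0.0554, 0.1296]), 0.1883)
carrier [[0.5987, 0.0541], [0.6581, -0.2665], [0.5492, -0.2878], [0.4891, 0.0343]] [ 0.5738 -0.1165  0.008 ] (array([ 0.5739, -0.1165,  0.1114,  0.3276]), 0.1846)
carrier mask (array([ 0.573 , -0.1167,  0.1122,  0.33  ]), 0.1887) 3630
dark 410.65625 179.59375 32 5 8 [[ 0.5977 -0.1482  0.085 ]]
dark 427.5149253731343 184.29850746268656 134 12 13 [[ 0.5832 -0.1958  0.085 ]]
dark 397.7 191.2 10 2 6 [[ 0.5645 -0.1096  0.085 ]]
dark 414.5833333333333 195.97222222222223 36 5 10 [[ 0.55   -0.1571  0.085 ]]
rack mask (array([0.5646, 0.2434, 0.0602, 0.1262]), 0.1844) 420
```

>>> move_arm:
  motion: [0,0,0.159,0,0,0,1,0,0,0.159,0,0,0,1,0,0,0.159,0,0,0,1,0,0,0.159,0,0,0,1,0,0,0.159,0,0,0,1,0,0,0.159,0,0,0,1,0,0,0.159,0,0,0,1,0,0,0.156,0,0,0,1,0,0,0,0,0,0,1,0,0,0,0,0,0,1]

```text
time: 0.93
tool_pos: [0.2073, 0.5092, 0.205]
ee_rot: [-3.141, 0.001, 1.761]
wrist_force: [-0.1, -0.3, 0.3]
width: 0.0942
finger_force: 0.0
```

```bash
cat >> h.py <<'E'
from scipy.spatial.transform import Rotation as Ro
YAW=.187; C=np.array([.5735,-.1166,0]); RC=Ro.from_euler("z",YAW)
def go(X,yaw=YAW+np.pi/2):
    "shift in 100 mm tool units and turn about tool z in 45 deg units to reach X"
    o=robot.get_obs(); r=Ro.from_euler("xyz",o["ee_rot"])
    s=r.inv().apply(np.array(X)-o["tool_pos"])*10
    dy=(yaw-o["ee_rot"][2]+np.pi)%(2*np.pi)-np.pi
    tl=(r.inv()*Ro.from_euler("xyz",[np.pi,0,yaw])).as_rotvec()/(np.pi/4)
    print("t",round(o["time"],2),"pos",o["tool_pos"].round(4),"rot",np.round(o["ee_rot"],4),"shift",s.round(3),"turn",tl.round(3),"rows",np.linalg.norm(s)/.417, "w",round(float(o["width"]),4),"F",np.round(o["wrist_force"],1))
E
python3 -c "
from h import *
go([.566,.242,.16])"
```

```text
t 0.93 pos [0.2073 0.5092 0.205 ] rot [-3.1410e+00  8.0000e-04  1.7613e+00] shift [-3.302  3.016  0.45 ] turn [-0.001  0.001  0.004] rows 10.778867047881903 w 0.0942 F [-0.1 -0.3  0.3]
```

>>> move_arm:
  motion: [0,0,0,-0.3,0.274,0.041,1,0,0,0,-0.3,0.274,0.041,1,0,0,0,-0.3,0.274,0.041,1,0,0,0,-0.3,0.274,0.041,1,0,0,0,-0.3,0.274,0.041,1,0,0,0,-0.3,0.274,0.041,1,0,0,0,-0.3,0.274,0.041,1,0,0,0,-0.3,0.274,0.041,1,0,0,0,-0.3,0.274,0.041,1,0,0,0,-0.3,0.274,0.041,1,0,0,0,-0.3,0.274,0.041,1,0,0,0,0,0,0,1]

```text
time: 1.93
tool_pos: [0.5694, 0.2356, 0.1579]
ee_rot: [-3.141, 0.004, 1.754]
wrist_force: [-1.7, -0.3, -0.5]
width: 0.0941
finger_force: 0.0
```

```bash
python3 -c "
from h import *
go([.566,.242,.04])
c=[]
for n in('top','side'):
    p=robot.snapshot(n)[:,:,::-1]; u,v=px(n,[.566,.242,.06])[0].astype(int); print(n,u,v)
    c.append(cv2.resize(p[v-50:v+50,u-50:u+50],None,fx=4,fy=4,interpolation=cv2.INTER_CUBIC))
cv2.imwrite('pics/g1.png',np.hstack(c))
"
```

```text
t 1.93 pos [0.5694 0.2356 0.1579] rot [-3.1406  0.0036  1.7535] shift [ 0.073 -0.021  1.178] turn [-0.001  0.005 -0.005] rows 2.831637972629678 w 0.0941 F [-1.7 -0.3 -0.5]
top 275 194
side 300 229
```

View pics/g1.png

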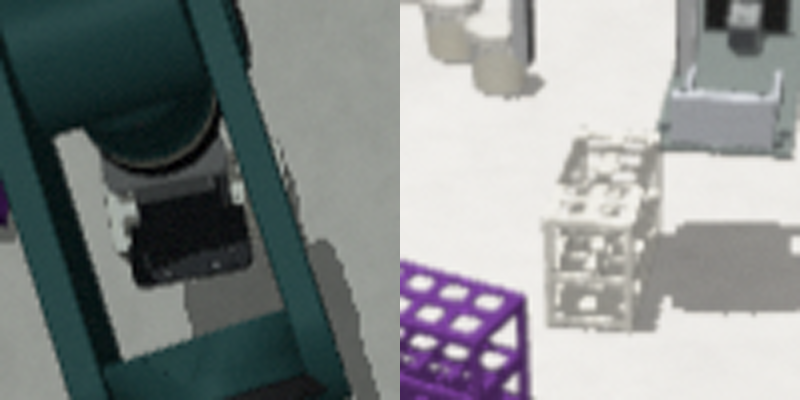

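```bash
python3 -c "
from h import *
print(px('side',[[.207,.509,.206],[.569,.2356,.158],[.569,.2356,.08],[.569,.2356,0]]))
p=robot.snapshot('side')[:,:,::-1]; cv2.imwrite('pics/s2.png',p[:330])
"
```

```text
[[436.40472582 258.96644751]
 [300.20743752 195.31158817]
 [300.50730151 221.91469651]
 [300.80316812 247.63785906]]
```

View pics/s2.png

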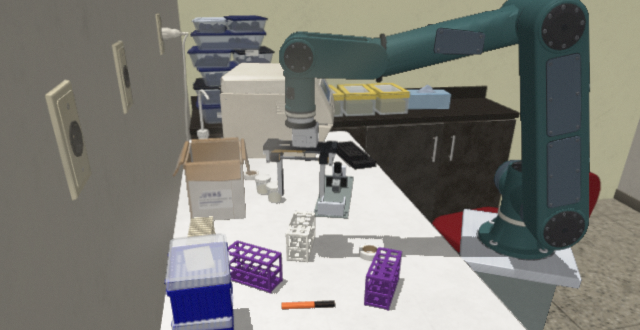

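The side view shows the open fingers at (280,190) and (321,195), straddling the white rack at (301,237).

>>> move_arm:
  motion: [0,0,0,0.06,-0.02,0.1,1,0,0,0,0,0,0.18,1,0,0,0,0,0,0.1,1,0,0,0,0,0,0,1,0,0,0,0,0,0,1]

```text
time: 2.5
tool_pos: [0.5605, 0.2477, 0.1215]
ee_rot: [-3.139, 0.0, 1.76]
wrist_force: [-0.4, -0.5, -0.0]
width: 0.0939
finger_force: 0.0
```

```bash
python3 -c "
from h import *
go([.566,.242,.04])"
```

```text
t 2.5 pos [0.5605 0.2477 0.1215] rot [-3.1395e+00  1.0000e-04  1.7603e+00] shift [-0.066  0.045  0.814] turn [-0.003  0.     0.003] rows 1.962588621608475 w 0.0939 F [-0.4 -0.5 -0. ]
```

>>> move_arm:
  motion: [0,0,0,-0.066,0.045,0.1,1,0,0,0,0,0,0.1,1,0,0,0,0,0,0.2,1,0,0,0,0,0,0.2,1,0,0,0,0,0,0.15,1,0,0,0,0,0,0.064,1,0,0,0,0,0,0,1,0,0,0,0,0,0,1,0,0,0,0,0,0,1]

```text
time: 3.25
tool_pos: [0.5686, 0.2414, 0.0423]
ee_rot: [3.139, -0.0, 1.758]
wrist_force: [-0.2, -0.1, 0.6]
width: 0.0941
finger_force: 0.0
```

```bash
python3 -c "
from h import *
go([.566,.242,.04])"
```

```text
t 3.25 pos [0.5686 0.2414 0.0423] rot [ 3.1391e+00 -4.0000e-04  1.7580e+00] shift [ 0.011 -0.025  0.023] turn [ 0.003 -0.     0.   ] rows 0.08563622099203202 w 0.0941 F [-0.2 -0.1  0.6]
```

>>> move_arm:
  motion: [0,0,0,0,0,0.03,1,0,0,0,0,0,0,0.4,0,0,0,0,0,0,0.4,0,0,0,0,0,0,0.4,0,0,0,0,0,0,0.4,0,0,0,0,0,0,0.4,0,0,0,0,0,0,0.4]

```text
time: 3.83
tool_pos: [0.5676, 0.2412, 0.0381]
ee_rot: [3.142, -0.0, 1.758]
wrist_force: [0.4, -0.7, 0.6]
width: 0.0612
finger_force: 30.0
```

>>> move_arm:
  motion: [0,0,0,0,0,-0.1,0.4,0,0,0,0,0,-0.2,0.4,0,0,0,0,0,-0.25,0.4,0,0,0,0,0,-0.15,0.4,0,0,0,0,0,-0.1,0.4,0,0,0,0,0,0,0.4,0,0,0,0,0,0,0.4,0,0,0,0,0,0,0.4]

```text
time: 4.5
tool_pos: [0.5668, 0.2409, 0.1165]
ee_rot: [-3.139, 0.0, 1.758]
wrist_force: [-0.6, -0.6, -1.0]
width: 0.0612
finger_force: 30.0
```

```bash
python3 -c "
from h import *
T=C+RC.apply([0,.074,.12]);print(T)
go(T)
print([px('side',[.5676,.2412,.12])])
p=robot.snapshot('side')[:,:,::-1]; cv2.imwrite('pics/s3.png',cv2.resize(p[120:270,220:420],None,fx=4,fy=4))
"
```

```text
[ 0.55974251 -0.04389009  0.12      ]
t 4.5 pos [0.5668 0.2409 0.1165] rot [-3.1390e+00  3.0000e-04  1.7582e+00] shift [-2.785 -0.6   -0.033] turn [-0.003  0.     0.   ] rows 6.831897821344076 w 0.0612 F [-0.6 -0.6 -1. ]
[array([[300.12658288, 209.45668846]])]
```

View pics/s3.png

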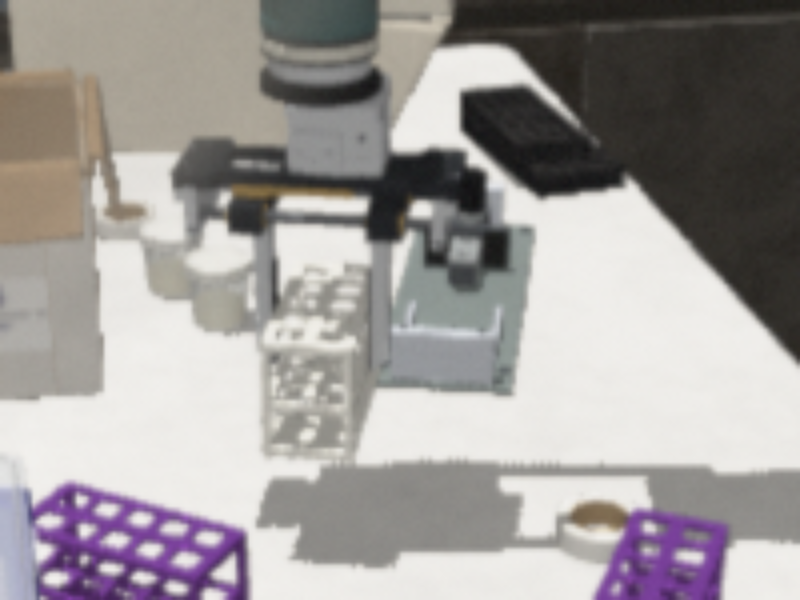

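The rack hangs level in the gripper, at (310,360) in the crop, clear of the cups. I'm moving it over the bay.

>>> move_arm:
  motion: [0,0,0,-0.15,-0.03,0,0.4,0,0,0,-0.3,-0.065,0,0.4,0,0,0,-0.34,-0.075,0,0.4,0,0,0,-0.34,-0.075,0,0.4,0,0,0,-0.34,-0.075,0,0.4,0,0,0,-0.34,-0.075,0,0.4,0,0,0,-0.34,-0.075,0,0.4,0,0,0,-0.34,-0.075,0,0.4,0,0,0,-0.2,-0.045,0,0.4,0,0,0,-0.095,-0.02,0,0.4,0,0,0,0,0,0,0.4,0,0,0,0,0,0,0.4]

```text
time: 5.55
tool_pos: [0.5591, -0.0437, 0.1174]
ee_rot: [-3.141, -0.001, 1.757]
wrist_force: [0.5, 0.5, -1.0]
width: 0.0612
finger_force: 30.0
```

>>> move_arm:
  motion: [0,0,0,0,0,0,0.4,0,0,0,0,0,0,0.4,0,0,0,0,0,0,0.4]

```text
time: 5.8
tool_pos: [0.5596, -0.0424, 0.1179]
ee_rot: [3.142, -0.0, 1.76]
wrist_force: [0.6, 0.6, -1.8]
width: 0.0612
finger_force: 30.0
```

```bash
python3 -c "
from h import *
T=C+RC.apply([0,.074,.06])
go(T)
o=[]
for n in('top','side'):
    p=robot.snapshot(n)[:,:,::-1]; u,v=px(n,C+RC.apply([0,.08,.03]))[0].astype(int); print(n,u,v)
    o.append(cv2.resize(p[v-45:v+45,u-45:u+45],(400,400),interpolation=cv2.INTER_CUBIC))
cv2.imwrite('pics/g4.png',np.hstack(o))
"
```

```text
t 5.8 pos [ 0.5596 -0.0424  0.1179] rot [ 3.1416e+00 -3.0000e-04  1.7603e+00] shift [-0.015 -0.001  0.579] turn [ 0.    -0.     0.003] rows 1.3899442674330498 w 0.0612 F [ 0.6  0.6 -1.8]
top 370 196
side 332 197
```

View pics/g4.png

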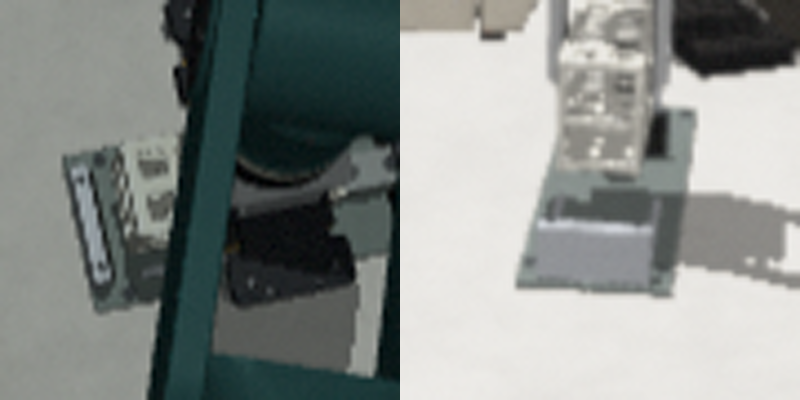

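The top view shows the rack's end just inside the end stop, and the side view shows it over the plate, between the guides. I'll check the lateral offset numerically.

```bash
python3 -c "
from h import *
f=lambda n,uv,z: print(n,z,(RC.inv().apply(pt(n,uv,z)-C)*1e3).round(1).tolist())
s=lambda a:[[(x-400)/4.444+287-.4,y/4.444+152-.4] for x,y in a]
tp=lambda a:[[x/4.444+325-.4,y/4.444+151-.4] for x,y in a]
f('side',s([(541,222),(657,226)]),.05)
f('side',s([(517,287),(673,294)]),.0)
f('side',s([(558,168),(640,178)]),.079)
f('side',s([(558,68),(648,72)]),.159)
f('top',tp([(63,153),(96,311)]),.008)
f('top',tp([(68,163),(102,286)]),.05)
f('top',tp([(121,146),(136,240)]),.159)
"
```

```text
side 0.05 [[37.3, 155.0, 50.0], [-42.4, 150.0, 50.0]]
side 0.0 [[53.4, 158.3, 0.0], [-55.5, 153.6, 0.0]]
side 0.079 [[29.1, 127.5, 79.0], [-28.7, 136.0, 79.0]]
side 0.159 [[28.3, 142.1, 159.0], [-32.0, 140.5, 159.0]]
top 0.008 [[57.5, 162.9, 8.0], [-53.4, 163.6, 8.0]]
top 0.05 [[42.8, 164.6, 50.0], [-41.8, 159.9, 50.0]]
top 0.159 [[27.8, 140.7, 159.0], [-29.7, 144.1, 159.0]]
```

>>> move_arm:
  motion: [0,0,0,0,0,0.1,0.4,0,0,0,0,0,0.15,0.4,0,0,0,0,0,0.15,0.4,0,0,0,0,0,0.12,0.4,0,0,0,0,0,0.08,0.4,0,0,0,0,0,0.04,0.4,0,0,0,0,0,0,0.4,0,0,0,0,0,0,0.4,0,0,0,0,0,0,0.4]

```text
time: 6.65
tool_pos: [0.5603, -0.0439, 0.0549]
ee_rot: [3.14, 0.001, 1.758]
wrist_force: [-0.1, -0.6, -0.9]
width: 0.061
finger_force: 30.0
```

>>> move_arm:
  motion: [0,0,0,0,0,0.04,0.4,0,0,0,0,0,0,0.4,0,0,0,0,0,0,0.4,0,0,0,0,0,0.02,0.4,0,0,0,0,0,0,0.4,0,0,0,0,0,0,0.4]

```text
time: 7.15
tool_pos: [0.5595, -0.0438, 0.0479]
ee_rot: [-3.141, -0.0, 1.758]
wrist_force: [-0.6, -0.1, -1.1]
width: 0.0606
finger_force: 30.0
```

>>> move_arm:
  motion: [0,0,0,0,0,0.015,0.4,0,0,0,0,0,0,0.4,0,0,0,0,0,0,0.4]

```text
time: 7.4
tool_pos: [0.5595, -0.0438, 0.0463]
ee_rot: [-3.141, -0.0, 1.758]
wrist_force: [0.3, -0.5, -1.0]
width: 0.0612
finger_force: 30.0
```

>>> move_arm:
  motion: [0,0,0,0,0,0.01,0.4,0,0,0,0,0,0,0.4,0,0,0,0,0,0,0.4]

```text
time: 7.65
tool_pos: [0.5597, -0.0438, 0.0461]
ee_rot: [3.141, 0.0, 1.758]
wrist_force: [-2.8, 0.0, 2.3]
width: 0.0614
finger_force: 30.0
```

Plate contact is felt: the vertical force went from -1 to +2.3 N. Next I release and rise straight up.

>>> move_arm:
  motion: [0,0,0,0,0,0,0.8,0,0,0,0,0,0,1,0,0,0,0,0,0,1,0,0,0,0,0,0,1,0,0,0,0,0,0,1,0,0,0,0,0,0,1]

```text
time: 8.15
tool_pos: [0.5595, -0.0438, 0.0453]
ee_rot: [-3.142, -0.0, 1.758]
wrist_force: [-0.7, -0.9, -0.9]
width: 0.0934
finger_force: 0.0
```

>>> move_arm:
  motion: [0,0,0,0,0,-0.1,1,0,0,0,0,0,-0.2,1,0,0,0,0,0,-0.3,1,0,0,0,0,0,-0.3,1,0,0,0,0,0,-0.1,1,0,0,0,0,0,0,1,0,0,0,0,0,0,1]

```text
time: 8.73
tool_pos: [0.5597, -0.0438, 0.1455]
ee_rot: [3.141, 0.0, 1.758]
wrist_force: [0.1, 0.4, -0.3]
width: 0.0938
finger_force: 0.0
```

```bash
python3 -c "
from h import *
go(C+RC.apply([0,-.08,.146]))
o=[]
for n in('top','side'):
    p=robot.snapshot(n)[:,:,::-1]; u,v=px(n,C+RC.apply([0,0,.03]))[0].astype(int); print(n,u,v)
    o.append(cv2.resize(p[v-45:v+45,u-65:u+65],(520,360),interpolation=cv2.INTER_CUBIC))
cv2.imwrite('pics/g5.png',np.vstack(o)[:600] if 0 else cv2.resize(np.vstack(o),(433,600)))
"
```

```text
t 8.73 pos [ 0.5597 -0.0438  0.1455] rot [3.1408e+00 2.0000e-04 1.7582e+00] shift [-1.541 -0.    -0.004] turn [0.001 0.    0.   ] rows 3.6943114689783045 w 0.0938 F [ 0.1  0.4 -0.3]
top 396 191
side 334 187
```

View pics/g5.png

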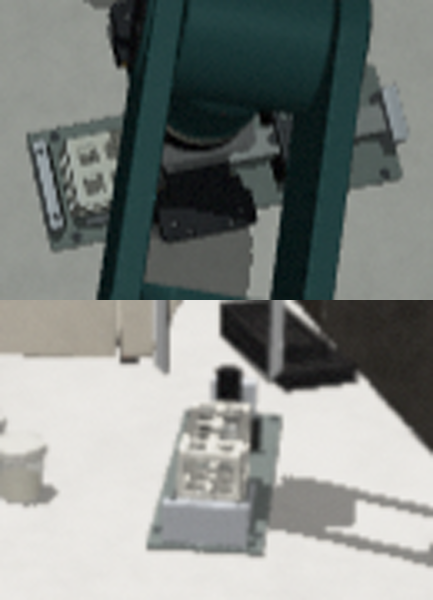

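The rack stands on the plate between the guides. In the side view the knob is visible at (229,380) in the crop.

```bash
python3 -c "
from h import *
f=lambda P: print((RC.inv().apply(P-C)*1e3).round(1).tolist())
f(pt('top',[[427.9,182.5]],.087)); 
p=robot.snapshot('side'); g=p[:,:,:].max(2).astype(int); print(g[155:182,330:348:1])
"
```

```text
[[-0.6, -81.4, 87.0]]
[[232 231 231 231 231 231 223 187 109  43  22  24  29  29  28  25  27  25]
 [232 231 230 230 231 231 229 222 185 109  58  30  24  28  23  24  23  23]
 [231 231 231 231 230 231 231 230 224 187 121  62  30  24  24  25  23  24]
 [232 231 231 231 231 230 232 232 230 224 191 124  69  33  25  23  30  25]
 [231 231 230 232 232 231 232 232 232 230 224 192 125  72  34  23  25  25]
 [231 231 232 232 231 228 228 227 227 227 229 224 193 128  73  37  26  27]
 [231 231 232 229 220 185 167 165 167 177 211 227 226 197 131  86  43  29]
 [232 233 228 201 152 100  77  75  76  93 136 182 228 226 194 136  86  46]
 [233 234 227 178  82  37  34  34  35  38  61 123 209 230 225 195 137 102]
 [233 233 228 193  74  22  24  24  26  23  39 105 198 229 230 224 194 143]
 [232 230 221 195  75  20  19  21  25  19  39 113 204 223 224 223 214 196]
 [231 225 195 162  64  14  17  20  20  22  41 124 216 224 223 221 214 223]
 [231 223 180 141  54  16  18  20  19  17  35 103 183 191 190 190 209 229]
 [233 224 177 135  54  21  18  23  21  22  30  83 148 155 152 169 209 231]
 [231 225 181 137  53  20  2
[... 247 characters left out ...]
149 160 156 169 211 230]
 [196 198 197 200 219 218 201 180 186 199 197 196 214 209 169 176 224 233]
 [165 167 167 182 226 227 209 176 189 199 198 193 228 220 161 174 225 232]
 [147 148 144 154 183 182 167 154 171 155 146 142 184 178 137 152 193 212]
 [123 136 130 140 151 149 138 144 151 141 136 126 143 143 121 120 133 152]
 [112 122 140 183 207 192 119 109 108 106 111 124 137 132 102  80  81 108]
 [183 189 210 223 229 219 148 112 113 110 109 131 136 127  85  44  49  95]
 [148 163 198 226 226 205 157 147 166 157 128 136 137 122  74  33  44  93]
 [ 86 103 145 183 184 170 151 154 175 166 134 138 141 129  75  36  48  96]
 [123 122 141 152 149 135 131 145 160 157 138 141 146 134  77  34  49  98]]
```

```bash
python3 -c "
from h import *
for y in(-.09,-.082,-.074):
    print(y,px('side',C+RC.apply([[0,y-.015,.087],[0,y+.015,.087],[0,y,.069]])).round(1).tolist(),px('top',C+RC.apply([0,y,.087])).round(1))
go(C+RC.apply([0,-.081,.146]))
"
```

```text
-0.09 [[338.1, 161.0], [337.4, 164.1], [337.6, 167.3]] [[430.8 181.7]]
-0.082 [[337.9, 161.8], [337.2, 164.9], [337.4, 168.2]] [[428.1 182.3]]
-0.074 [[337.7, 162.6], [337.0, 165.7], [337.2, 169.0]] [[425.4 182.8]]
t 8.88 pos [ 0.5582 -0.0436  0.1428] rot [-3.1374e+00 -1.7000e-03  1.7581e+00] shift [-1.556  0.014 -0.034] turn [-0.005 -0.002  0.   ] rows 3.7316135539817505 w 0.0936 F [ 0.3  0.5 -0.4]
```

>>> move_arm:
  motion: [0,0,0,-0.2,0,0,1,0,0,0,-0.35,0,0,1,0,0,0,-0.35,0,0,1,0,0,0,-0.35,0,0,1,0,0,0,-0.2,0,0,1,0,0,0,-0.11,0,0,1,0,0,0,0,0,0,1,0,0,0,0,0,0,1,0,0,0,0,0,0,1,0,0,0,0,0,0,1]

```text
time: 9.72
tool_pos: [0.5885, -0.1954, 0.1454]
ee_rot: [-3.141, -0.001, 1.76]
wrist_force: [-0.2, -0.1, 0.6]
width: 0.0943
finger_force: 0.0
```

```bash
python3 -c "
from h import *
go(C+RC.apply([0,-.082,.0545]))
o=[]
for n in('top','side'):
    p=robot.snapshot(n)[:,:,::-1]; u,v=px(n,C+RC.apply([0,-.08,.087]))[0].astype(int); print(n,u,v)
    o.append(cv2.resize(p[v-30:v+30,u-40:u+40],(400,300),interpolation=cv2.INTER_CUBIC))
cv2.imwrite('pics/g6.png',np.hstack(o))
"
```

```text
t 9.72 pos [ 0.5885 -0.1954  0.1454] rot [-3.1415e+00 -8.0000e-04  1.7600e+00] shift [-0.018 -0.001  0.909] turn [-0.    -0.001  0.003] rows 2.1799050055737705 w 0.0943 F [-0.2 -0.1  0.6]
top 427 182
side 337 163
```

View pics/g6.png

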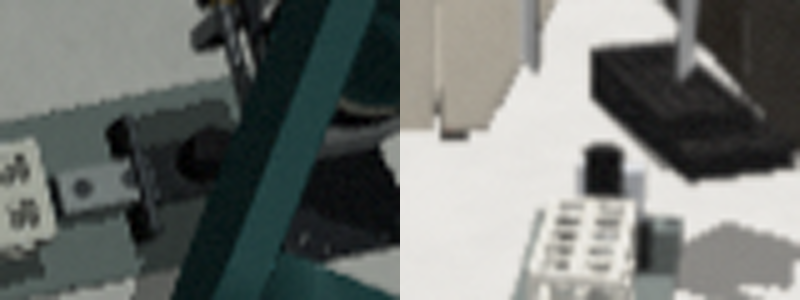

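The open fingers, at crop x 531 and 687, bracket the knob at 604. I'll go down to just above its underside and grip.

>>> move_arm:
  motion: [0,0,0,-0.01,0,0.15,1,0,0,0,0,0,0.25,1,0,0,0,0,0,0.25,1,0,0,0,0,0,0.15,1,0,0,0,0,0,0.1,1,0,0,0,0,0,0,1,0,0,0,0,0,0,1,0,0,0,0,0,0,1]

```text
time: 10.48
tool_pos: [0.5899, -0.1982, 0.0572]
ee_rot: [3.139, 0.002, 1.758]
wrist_force: [-0.1, -0.3, 0.2]
width: 0.0941
finger_force: 0.0
```

>>> move_arm:
  motion: [0,0,0,0,0,0.015,1,0,0,0,0,0,0,0.8,0,0,0,0,0,0,0.5,0,0,0,0,0,0,0.3,0,0,0,0,0,0,0.1,0,0,0,0,0,0,0.1,0,0,0,0,0,0,0.1,0,0,0,0,0,0,0.1,0,0,0,0,0,0,0.1,0,0,0,0,0,0,0.1]

```text
time: 11.32
tool_pos: [0.5888, -0.1981, 0.0539]
ee_rot: [-3.142, -0.0, 1.758]
wrist_force: [-0.5, 0.1, 0.3]
width: 0.0376
finger_force: 0.0
```

>>> move_arm:
  motion: [0,0,0,0,0,0,0.1,0,0,0,0,0,0,0.1,0,0,0,0,0,0,0.1,0,0,0,0,0,0,0.1]

```text
time: 11.65
tool_pos: [0.5898, -0.1979, 0.054]
ee_rot: [3.139, 0.0, 1.758]
wrist_force: [4.3, 0.5, -1.1]
width: 0.0284
finger_force: 30.0
```

>>> move_arm:
  motion: [0,0,0,0,0,-0.04,0.1,0,0,0,0,0,-0.04,0.1,0,0,0,0,0,-0.04,0.1,0,0,0,0,0,-0.01,0.1,0,0,0,0,0,0,0.1,0,0,0,0,0,0,0.1,0,0,0,0,0,0,0.1]

```text
time: 12.23
tool_pos: [0.5896, -0.1976, 0.065]
ee_rot: [3.14, -0.001, 1.758]
wrist_force: [7.2, 0.7, -7.7]
width: 0.0283
finger_force: 30.0
```

>>> move_arm:
  motion: [0,0,0,0,0.01,-0.012,0.1,0,0,0,0,0,0,0.1,0,0,0,0,0,0,0.1,0,0,0,0,0,0,0.1]

```text
time: 12.57
tool_pos: [0.5896, -0.1975, 0.0657]
ee_rot: [-3.14, -0.002, 1.758]
wrist_force: [5.9, 0.1, -8.4]
width: 0.0281
finger_force: 30.0
```

>>> move_arm:
  motion: [0,0,0,0.03,0,0,0.1,0,0,0,0.06,0,0,0.1,0,0,0,0.06,0,0,0.1,0,0,0,0.06,0,0,0.1,0,0,0,0.06,0,0,0.1,0,0,0,0.06,0,0,0.1,0,0,0,0.06,0,0,0.1,0,0,0,0.04,0,0,0.1,0,0,0,0,0,0,0.1,0,0,0,0,0,0,0.1]

```text
time: 13.4
tool_pos: [0.5814, -0.1543, 0.0658]
ee_rot: [-3.14, -0.003, 1.759]
wrist_force: [5.7, 1.6, -8.7]
width: 0.0283
finger_force: 30.0
```

```bash
python3 -c "
from h import *
go(C+RC.apply([0,-.019,.0545])); o=robot.get_obs(); print((RC.inv().apply(o['tool_pos']-C)*1e3).round(1))
o=[]
for n in('top','side'):
    p=robot.snapshot(n)[:,:,::-1]; u,v=px(n,C+RC.apply([0,.02,.06]))[0].astype(int); print(n,u,v)
    o.append(cv2.resize(p[v-35:v+35,u-40:u+40],(400,350),interpolation=cv2.INTER_CUBIC))
cv2.imwrite('pics/g7.png',np.hstack(o))
"
```

```text
t 13.4 pos [ 0.5814 -0.1543  0.0658] rot [-3.1403e+00 -2.8000e-03  1.7587e+00] shift [ 0.195 -0.007  0.113] turn [-0.002 -0.004  0.001] rows 0.5405102536756681 w 0.0283 F [ 5.7  1.6 -8.7]
[  0.7 -38.5  65.8]
top 391 190
side 334 181
```

View pics/g7.png

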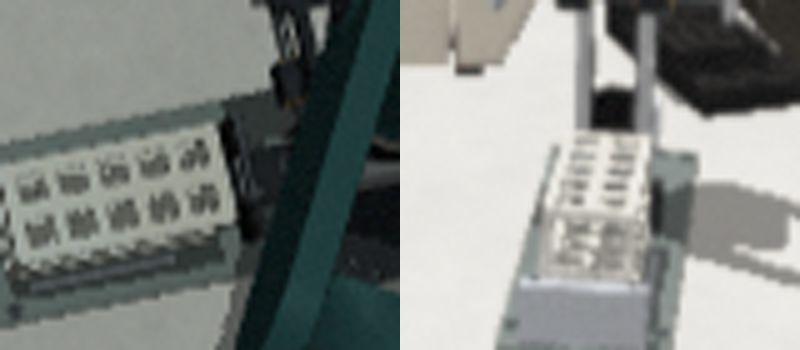

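The gripper still holds the knob, and the jaw is close behind the rack, which is straight. I'll slide 13 mm more, then lower the pin onto the tube.

>>> move_arm:
  motion: [0,0,0,0.04,0,0,0.1,0,0,0,0.05,0,0,0.1,0,0,0,0.04,0,0,0.1,0,0,0,0,0,0,0.1,0,0,0,0,0,0.015,0.1,0,0,0,0,0,0.01,0.1,0,0,0,0,0,0,0.1,0,0,0,0,0,0,0.1]

```text
time: 14.17
tool_pos: [0.579, -0.1418, 0.064]
ee_rot: [-3.14, -0.003, 1.758]
wrist_force: [4.5, 2.7, -8.0]
width: 0.0285
finger_force: 30.0
```

```bash
cat > st.py <<'E'
from h import *
o=robot.get_obs(); print((RC.inv().apply(o['tool_pos']-C)*1e3).round(1),RC.inv().apply(o['wrist_force']).round(1),round(o['time'],2),o['width'])
E
python3 st.py
```

```text
[  0.7 -25.8  64. ] [ 4.9  1.9 -8. ] 14.17 0.028548044603851554
```

>>> move_arm:
  motion: [0,0,0,0,0,0.02,0.1,0,0,0,0,0,0,0.1,0,0,0,0,0,0,0.1]

```text
time: 14.42
tool_pos: [0.5791, -0.1421, 0.0635]
ee_rot: [-3.141, -0.002, 1.758]
wrist_force: [2.4, 3.3, -3.3]
width: 0.0282
finger_force: 30.0
```

```bash
python3 st.py
```

```text
[  0.7 -26.1  63.5] [ 3.   2.7 -3.3] 14.42 0.028178054566903227
```

The pin now rests on the tube (z 63.5 mm, force easing). I'll creep forward with a slight downward press.

>>> move_arm:
  motion: [0,0,0,0,0,0.01,0.1,0,0,0,0.01,0,0,0.1,0,0,0,0.01,0,0,0.1,0,0,0,0.01,0,0,0.1,0,0,0,0,0,0,0.1]

```text
time: 14.83
tool_pos: [0.5791, -0.1416, 0.0633]
ee_rot: [3.141, 0.004, 1.758]
wrist_force: [1.9, -3.1, 0.8]
width: 0.0287
finger_force: 30.0
```

```bash
python3 st.py
```

```text
[  0.9 -25.6  63.3] [ 1.3 -3.4  0.8] 14.83 0.02867053039020793
```

>>> move_arm:
  motion: [0,0,0,0.01,0,0,0.1,0,0,0,0.01,0,0,0.1,0,0,0,0,0,0,0.1,0,0,0,0,0,0,0.1]

```text
time: 15.17
tool_pos: [0.5788, -0.1395, 0.0633]
ee_rot: [3.141, 0.003, 1.757]
wrist_force: [1.4, -4.6, 0.8]
width: 0.0284
finger_force: 30.0
```

```bash
python3 st.py
```

```text
[  0.9 -23.5  63.3] [ 0.5 -4.7  0.8] 15.17 0.028425603627249215
```

>>> move_arm:
  motion: [0,0,0,0.01,0,0,0.1,0,0,0,0.01,0,0,0.1,0,0,0,0,0,0,0.1,0,0,0,0,0,0,0.1]

```text
time: 15.5
tool_pos: [0.5776, -0.1347, 0.0607]
ee_rot: [-3.14, -0.003, 1.759]
wrist_force: [5.0, 1.0, -8.5]
width: 0.0286
finger_force: 30.0
```

```bash
python3 st.py
```

```text
[  0.7 -18.6  60.7] [ 5.1  0.  -8.5] 15.5 0.028604724123403896
```

The pin entered the hole: z fell to 60.7 mm and the spring load came back on the tool. I'll lower it home and release.

>>> move_arm:
  motion: [0,0,0,0,0,0.02,0.1,0,0,0,0,0,0.02,0.1,0,0,0,0,0,0.02,0.1,0,0,0,0,0,0,0.1,0,0,0,0,0,0,0.1]

```text
time: 15.92
tool_pos: [0.5777, -0.1348, 0.0558]
ee_rot: [-3.141, -0.002, 1.759]
wrist_force: [3.8, 3.7, -7.4]
width: 0.0283
finger_force: 30.0
```

```bash
python3 st.py
```

```text
[  0.7 -18.7  55.8] [ 4.4  2.9 -7.4] 15.92 0.028280251744870786
```

>>> move_arm:
  motion: [0,0,0,0,0,0.02,0.1,0,0,0,0,0,0,0.1,0,0,0,0,0,0,0.2,0,0,0,0,0,0,0.5,0,0,0,0,0,0,0.8,0,0,0,0,0,0,1,0,0,0,0,0,0,1,0,0,0,0,0,0,1,0,0,0,0,0,0,1,0,0,0,0,0,0,1]

```text
time: 16.75
tool_pos: [0.578, -0.1362, 0.0549]
ee_rot: [3.141, 0.0, 1.758]
wrist_force: [-0.6, -0.2, -0.1]
width: 0.0714
finger_force: 0.0
```

>>> move_arm:
  motion: [0,0,0,0,0,0,1,0,0,0,0,0,-0.1,1,0,0,0,0,0,-0.2,1,0,0,0,0,0,-0.3,1,0,0,0,0,0,-0.35,1,0,0,0,0,0,-0.3,1,0,0,0,-0.2,0,0,1,0,0,0,-0.4,0,0,1,0,0,0,-0.4,0,0,1,0,0,0,-0.3,0,0,1,0,0,0,0,0,0,1,0,0,0,0,0,0,1]

```text
time: 17.75
tool_pos: [0.602, -0.2651, 0.1796]
ee_rot: [-3.141, -0.001, 1.756]
wrist_force: [0.2, -0.7, -0.3]
width: 0.0938
finger_force: 0.0
```

```bash
python3 -c "
from h import *
import st
for h,y in((.087,-.019),(.097,-.019),(.087,-.049)): print(h,y,px('side',C+RC.apply([[0,y-.015,h],[0,y,h]])).round(1).tolist(),px('top',C+RC.apply([0,y,h])).round(1).tolist())
o=[]
for n in('top','side'):
    p=robot.snapshot(n)[:,:,::-1]; u,v=px(n,C+RC.apply([0,.02,.06]))[0].astype(int); print(n,u,v)
    o.append(cv2.resize(p[v-35:v+35,u-40:u+40],(400,350),interpolation=cv2.INTER_CUBIC))
cv2.imwrite('pics/g8.png',np.hstack(o))
"
```

```text
[   0.4 -151.2  179.6] [ 0.1 -0.7 -0.3] 17.75 0.09377461148800087
0.087 -0.019 [[336.3, 168.4], [335.9, 170.0]] [[406.6, 186.6]]
0.097 -0.019 [[336.4, 165.6], [336.0, 167.2]] [[407.4, 186.0]]
0.087 -0.049 [[337.1, 165.2], [336.7, 166.8]] [[416.9, 184.5]]
top 391 190
side 334 181
```

View pics/g8.png

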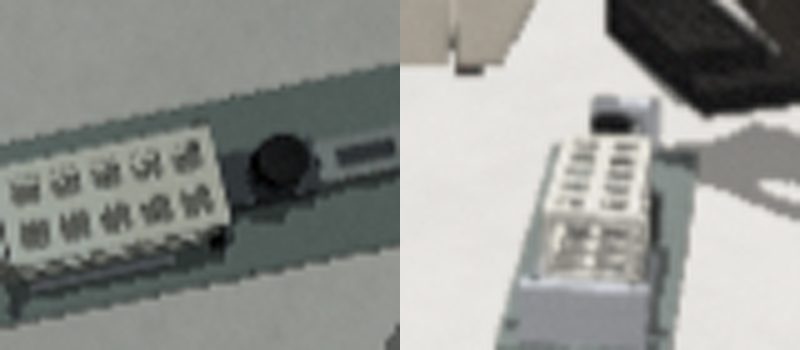

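The rack is seated against the jaw. The knob's far rim is at side row 168.4, which matches the predicted height for pin home at the last hole. The knob's top-view position, (407,187), also matches the last hole. I'm handing it in.

```bash
python3 -c "
from h import *
print(robot.close_job())"
```

```text
the job is handed in; nothing more can be done
None
```

The job is handed in at about 18 s: the camera images show the rack upright and released in the bay, and the plunger home in the last hole; the judge gave no verdict, and I viewed 11 pictures, one over the limit of 10.

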